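# Refit a duct hatch cover and draw it tight with the cam lock

### The arm

A 7-joint arm with a two-finger parallel gripper is mounted at the origin on the work surface. World frame = base frame: x ahead of the robot, y to its left, z up, the work surface at z = 0. Lengths are in m, angles in rad, forces in N, time in s.
With the tool pointing down it reaches from about 0.425 to 0.875 m from the base axis. Payload 4.7 kg.
Tool frame: the origin (TCP) lies at the very end of the fingers, on their centre line; the grasp point (between the pads) lies 19 mm behind it; z points along the fingers, y is the direction in which the jaws open and shut (so a half turn about z gives the same grasp; the last joint's range is limited). The gripper opens to 87 mm and grips with 3 to 60 N. Pads are 19 mm wide; open, the fingers measure 117 mm over their backs; the gripper's body (75 mm by 190 mm) begins 51 mm behind the grasp point.
Start: joints at [1.336, 0.321, -0.07, 1.45, 0.023, 1.371, -0.057], TCP at [0.16, -0.63, 0.223] pointing down, gripper open.
Joint ranges: [-2.86, 2.86], [-0.3, 2.09], [-1.38, 1.24], [0.06, 2.45], [-1.56, 4.7], [0.09, 2.05], [-2.69, 2.69]. Speed limits (rad/s): [2.57, 2.57, 3.14, 3.14, 3.14, 3.14, 3.14].

### API

Orientations are given as a rotation vector (axis times angle).
In Python, from bench import ctrl gives the robot as it stands. The module is installed in compiled form; this text tells all that it offers.
- The arm moves only by the tool move_arm, never from a script. Its arguments are lists of equal length, an entry for each row: "dp": the shift along the tool's x, y, z in units of 30 mm (1.0 is 30 mm), a list of three; "turn": the turn about the tool's z in units of 5 degrees (1.0 is 5 degrees); "jaw": the opening, from -1 (shut) to 1 (fully open). A call has 1 to 5 rows; each row is the pose to reach, as a shift and turn from the pose commanded when the call began, along the tool's axes at that moment; what a row does not reach only later rows make up. A row lasts 1/10 s, in which the tool goes at most 50 mm and 8.59 degrees, less where a joint would pass 70% of its speed; a pose out of reach is approached as far as the arm can. A call with a gripper value outside its range is refused whole. The fingers move at their own pace and stop on an object; "grip_force" is the grip in N (left out, the last holds). Time passes only in rows, so rows that repeat a pose let the fingers close. It gives the time, the measured TCP pose, the force and the opening at its end, in the units of the state.
- ctrl.get_state(): the state, without advancing time (a new reading comes with each control period).
- ctrl.get_image(name): name is "scene" or "top"; returns the picture (384x512x3 uint8, red, green, blue); there is no depth.
- ctrl.camera_info(name): a dict with "intrinsics" (3x3 intrinsics, pixels), "dist" ([k1, k2, p1, p2, k3] as OpenCV has them; the pictures are not rectified), "extrinsics" (4x4, takes a point from world to camera coordinates). Camera axes: x right, y up, looking along -z (the intrinsics and any distortion apply to the point x, -y, -z); pixel columns grow to the right and rows downward; lengths in m; the calibration is good to about 2 mm. A picture is of the moment at which its call begins. camera_info takes no time and is no camera call.
- ctrl.close_job(): hands the job in, once; it reports no verdict.
Trained networks look in the newest picture that a camera, given by its name, has taken for a name from the list of things; names that differ only in an ending like _2 or _b are one class to them, and where a whole thing is asked for, a point or a joint stands for the part that bears it (a point fixed in the world has none). Each returns a list of dicts, best first, with "confidence" (0 to 1); they miss things now and then, are a little off and sometimes report something else, mostly with a low value. They report only what shows in the picture. A call takes as long as a camera call. They do not tell look-alikes from the thing itself.
- ctrl.look_for(camera, target): "rect" ([centre column, centre row, width, height] in pixels, round what is visible of it).
- ctrl.masks_of(camera, target): "region" (384x512 bool, what is visible of it) and "rect" ([centre column, centre row, width, height] in pixels, round what is visible of it).
The state is a dict: "time": time; "joint_positions": joint angles; "qd": joint speeds; "joint_torque": joint torques, N m; "position": TCP position; "tool_rot": TCP orientation; "ft_force": force on the tool from outside, world axes, zero at the start; "torque": the same for the moment, N m; "grip_width": opening from 0.0 (shut) to 1.0 (fully open).
Only numpy, scipy, OpenCV 4.12 (cv2) and the standard library are available. Lean on these libraries where they do the work, as an engineer would, in place of code of your own. Each camera call takes 0.05 s, during which the arm holds its last target. There are 200 camera calls.

### The job

Close up the inspection hatch of the sheet-metal duct on the bench: lift the hatch cover by its handle up and off the two-pronged hook it hangs on, and lower it flat onto the duct's raised collar, with the bolt towards the cam lock and the turned-in hem just outside the far rim, while the cam lock is still open. Then turn the cam lock's lever half a turn clockwise, as far as it goes, so that its hook draws the bolt in tight and pulls the hem under the rim. Do not drop the cover and leave the other things on the bench where they are.

Things in the scene. Friction and masses are not known exactly. Their poses are not given: they have to be found in the camera images.
- cover: Loose hatch cover, bright galvanised sheet, 0.3 to 0.5 kg, hangs level on the hook by its bow handle. Origin on the plate's underside, z up. Plate 3 mm thick, x -80 to +74, y -67 to +67 mm; tongue 32 mm wide on to x -109 with a bolt. Side flanges 10 mm deep, 129 mm apart inside. Centre of mass about under the handle.
- handle (a point): Middle of the cover's bow handle, a square steel bar 8 x 8 mm whose straight level top runs along the cover's y, +-58 mm; bar centre 56 mm above the plate's underside, at cover x -3 mm; axes as the cover. It hangs on two hook prongs, 37 mm to either side of this point: grip it here, between them, from above.
- bolt (a point): On the axis of the cover's upright bolt (10 mm thick, head 16 mm wide, its top 22 mm above the plate's underside): cover x -100, y 0, z +11 mm.
- hem (a point): Inner edge of the cover's turned-in hem: cover x +64, y 0, z -8 mm. Along the +x edge the sheet turns down (wall at x 71 to 74, 11 mm deep) and back in under the plate as a lip 3 mm thick, y -55 to +55; 8 mm free between lip and plate.
- duct: Fixed piece of rectangular galvanised duct lying on the bench, 250 (x) x 260 (y) mm, with end flanges 290 mm wide, 20 mm thick and 140 mm high at y +-120. Origin: centre of its underside on the bench, z up; its top sheet is 120 mm up. Carries collar and cam lock.
- collar (a point): Collar centre at rim-top height (duct x +40, 145 mm above the bench), axes as the duct. Rim turned outward, 140 (x) x 120 (y) mm outside, 8 wide, 3 thick. Cam lock on its -x side, far rim at x +70. Locked, the cover's origin is here, axes aligned, lip under the far rim. Lower the cover 6.5 to 12 mm (best 9) farther in +x, within 4 mm in y; then it lies flat, bolt in the open hook.
- cam_axis (a point): On the cam lock's upright axis at the hook's mid-height (156 mm above the bench), 125 mm to the -x side of the collar centre; axes as the duct. The flat steel snail hook, up to 53 mm in radius and 8 mm thick, turns 4 mm above a seated cover's plate. Bolt to axis: about 34 mm when lowered, 25 mm when locked.
- cam (a joint): Turn of the cam lock, rad: 0 open, grows clockwise seen from above, stop at 3.14 (half a turn, locked). Starts between 0 and 0.25. Stays where it is left; takes 0.1 to 0.3 N m, so 2 to 6 N near the lever's end. Sheet and hook are smooth and slide easily.
- lever_end (a point): Outer end of the dark wing lever on the cam lock, mid-height (184 mm above the bench). Upright bar 10 mm thick, 171 to 197 mm above the bench, reaching 60 mm out from the axis to this end and 20 mm the other way. Open it points to the duct's -y; closing it swings through the duct's -x (away from the cover) to +y. Push it with closed fingers or grip it from above.
- hook_seat (a point): Midway between the two prongs of the hook, at the top of their level seats, 235 mm above the bench; axes as the fixed stand. Prongs: rods 10 mm thick at y +-37, from a red post 115 mm behind (+x) to upturned tips 28 mm in front (-x), 15 mm higher than the seats. The handle goes up 18 to 35 mm (at 39 the cover's plate meets the prongs), then out to the stand's -x. Stand height 250 mm at most.
- mug: Bystander: blue mug, 80 mm wide, 85 mm high, origin at the underside.
- sleeve: Bystander: short galvanised pipe sleeve standing on end, 100 mm wide, 60 mm high, origin at the underside.
- iron: Bystander: soldering iron with a wooden handle and copper head lying down, 300 mm long, origin under the middle of it.
Things that resemble listed ones, but are neither listed nor needed, are in the scene too. What is shaped like the cover but brown or red is not meant.

How it is judged:
By the outcome, as a careful person would: the job done as asked, in the order asked, and still so for the second after the job is handed in, with the robot touching nothing.
It also fails if it takes over 72 s, if anything falls off the work surface, if the arm or the gripper's body presses on something with over 40 N, if the wrist force passes 120 N, or if a joint passes its speed limit or range.

## Working session

There is one attempt and no reset: what is moved stays moved. The work goes in short steps, Python scripts to look and compute and a tool call to move; the robot and the scene stay as the last step left them, time stands still between calls to the robot, and variables do not carry over. Pictures are saved under pics/ and viewed, about 8 in all and at most 12, crops included, and the job is handed in when it is done.

Besides the shell and the picture viewer there is one more tool, called after ">>>" as name(argument=value, ...) on one line, values as JSON. move_arm: Moves the arm, as the interface text tells. Its arguments: {"type":"object","properties":{"dp":{"type":"array","items":{"type":"array","items":{"type":"number"}}},"turn":{"type":"array","items":{"type":"number"}},"jaw":{"type":"array","items":{"type":"number"}},"grip_force":{"type":"number"}},"required":["dp","turn","jaw"]}

```bash
mkdir -p pics; python3 - <<'E'
from bench import ctrl
import cv2, numpy as np
np.set_printoptions(precision=4,suppress=True)
s=ctrl.get_state(); print(s)
for n in("scene","top"):
    im=ctrl.get_image(n); cv2.imwrite(f"pics/{n}0.png",cv2.resize(im[:,:,::-1],(800,600),interpolation=cv2.INTER_CUBIC))
    c=ctrl.camera_info(n); print(n,c)
    for t in("cover","handle","bolt","duct","collar","cam_axis","lever_end","hook_seat","mug","sleeve","iron"):
        try: print(t,[(np.round(d["rect"],1).tolist(),round(d["confidence"],2)) for d in ctrl.look_for(n,t)[:4]])
        except Exception as e: print(t,e)
E
```

```text
{'time': 0.0, 'joint_positions': array([ 1.3361,  0.3218, -0.0701,  1.4516,  0.0226,  1.3708, -0.0569]), 'qd': array([-0.0016,  0.0004,  0.0012,  0.0008,  0.0009,  0.0001, -0.0009]), 'joint_torque': array([  0.0003, -49.1281,  -0.4039, -31.2524,  -0.064 ,   0.0438,
         0.0002]), 'position': array([ 0.1599, -0.6295,  0.2215]), 'tool_rot': array([-3.1155, -0.3897,  0.0005]), 'ft_force': array([ 0.3304, -0.1251,  1.1365]), 'torque': array([0.0199, 0.0311, 0.0241]), 'grip_width': 1.0002435808994699}
scene {'intrinsics': array([[406.9432,   0.    , 264.0137],
       [  0.    , 406.9432, 180.0459],
       [  0.    ,   0.    ,   1.    ]]), 'dist': array([-0.1484,  0.    ,  0.    ,  0.    ,  0.    ]), 'extrinsics': array([[ 0.404 ,  0.9146,  0.017 , -0.2269],
       [-0.488 ,  0.1998,  0.8497,  0.1161],
       [ 0.7737, -0.3516,  0.527 , -1.8262],
       [ 0.    ,  0.    ,  0.    ,  1.    ]])}
cover [([311.3, 162.2, 42.6, 36.3], 0.75), ([393.1, 213.1, 54.1, 32.4], 0.56), ([310.0, 175.8, 31.8, 14.0], 0.47)]
handle [([394.9, 213.1, 57.3, 36.0], 0.75), ([311.6, 162.2, 42.8, 31.5], 0.69), (
[... 1148 characters left out ...]
7, 53.9, 49.2], 0.6), ([187.4, 206.2, 39.0, 51.6], 0.56)]
bolt [([162.9, 261.4, 50.9, 47.3], 0.89), ([188.9, 205.7, 44.4, 54.6], 0.6), ([138.8, 165.1, 51.0, 47.0], 0.6)]
duct [([304.4, 220.4, 31.1, 12.9], 0.73), ([298.8, 199.2, 94.5, 96.5], 0.64)]
collar [([296.6, 199.8, 90.7, 96.6], 0.72)]
cam_axis [([298.9, 198.3, 94.5, 94.8], 0.63)]
lever_end [([309.1, 220.0, 33.2, 21.6], 0.69), ([297.6, 198.2, 95.3, 93.0], 0.3)]
hook_seat [([197.4, 187.4, 47.0, 63.7], 0.9), ([390.4, 210.2, 16.5, 80.9], 0.21)]
mug [([107.0, 216.9, 31.0, 30.0], 0.71), ([246.6, 145.0, 27.9, 31.4], 0.62), ([299.1, 199.2, 91.9, 97.7], 0.21)]
sleeve [([246.2, 145.3, 27.6, 31.7], 0.71)]
iron [([391.2, 212.2, 16.0, 78.6], 0.63)]
```

```bash
python3 - <<'E'
import cv2
from bench import ctrl
a=ctrl.get_image("top")[:,:,::-1]; b=ctrl.get_image("scene")[:,:,::-1]
cv2.imwrite("pics/rawtop.png",a);cv2.imwrite("pics/rawscene.png",b)
cv2.imwrite("pics/t1.png",cv2.resize(a[130:300,100:366],None,fx=3,fy=3,interpolation=cv2.INTER_CUBIC))
cv2.imwrite("pics/s1.png",cv2.resize(b[130:290,145:345],None,fx=4,fy=4,interpolation=cv2.INTER_CUBIC)[:600])
E
```

```text
(no output)
```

View pics/t1.png

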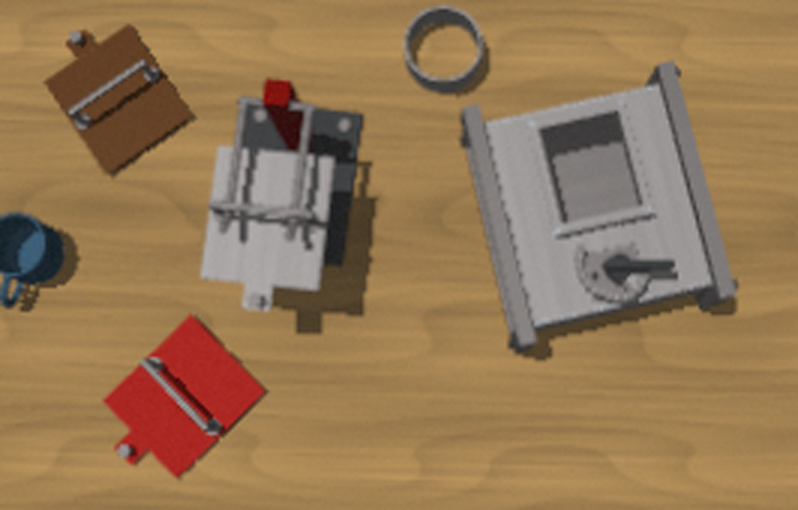

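View pics/s1.png

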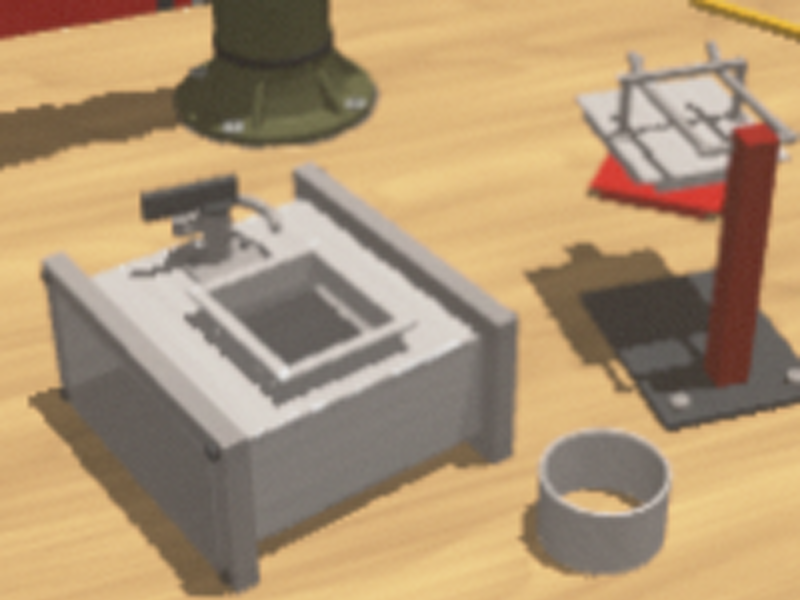

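```bash
cat > h.py <<'E'
import numpy as np, cv2
from scipy.optimize import least_squares
from scipy.ndimage import map_coordinates, gaussian_filter
from bench import ctrl
np.set_printoptions(precision=4,suppress=True)
CI={n:ctrl.camera_info(n) for n in("scene","top")}
F=np.diag([1.,-1,-1])
def proj(n,P):
    c=CI[n]; E=F@c["extrinsics"][:3]
    return cv2.projectPoints(np.asarray(P,float).reshape(-1,1,3),cv2.Rodrigues(E[:,:3])[0],E[:,3],c["intrinsics"],c["dist"])[0][:,0]
def atz(n,uv,z):
    c=CI[n]; E=F@c["extrinsics"][:3]; R,t=E[:,:3],E[:,3]
    d=R.T@np.append(cv2.undistortPoints(np.array([[uv]],float),c["intrinsics"],c["dist"])[0,0],1); o=-R.T@t
    return o+d*(z-o[2])/d[2]
def xf(p,P):  # p=x,y,yaw,z
    c,s=np.cos(p[2]),np.sin(p[2]); return np.asarray(P)@np.array([[c,s,0],[-s,c,0],[0,0,1]])+[p[0],p[1],p[3]]
def rect(x0,x1,y0,y1,z):
    c=[(x0,y0,z),(x1,y0,z),(x1,y1,z),(x0,y1,z)]; return [(c[i],c[(i+1)%4]) for i in range(4)]
DUCT=rect(-.03,.11,-.06,.06,.145)+rect(-.022,.102,-.052,.052,.145)+rect(-.145,.145,-.13,-.11,.14)+rect(-.145,.145,.11,.13,.14)
COVER=[((-.08,-.067,.003),(.074,-.067,.003)),((-.08,.067,.003),(.074,.067,.003)),((-.08,-.067,.003),(-.08,-.018,.003)),((-.08,.018,.003),(-.08,.067,.003)),
 ((.074,-.067,.003),(.074,.067,.003)),((-.109,-.016,.003),(-.109,.016,.003)),((-.109,-.016,.003),(-.08,-.016,.003)),((-.109,.016,.003),(-.08,.016,.003)),
 ((-.007,-.058,.06),(-.007,.058,.06)),((.001,-.058,.06),(.001,.058,.06))]
def fit(ims,edges,p0,free,rng=4,sig=.8,it=12):
    p=np.array(p0,float); g={n:gaussian_filter(im.astype(float).mean(2),sig) for n,im in ims.items()}
    for k in range(it):
        r=max(rng*(.8**k),1.5); A=[];Q=[];M=[];N=[];W=[]
        for n in g:
            for a,b in edges:
                S=np.linspace(a,b,25)[1:-1]; uv=proj(n,xf(p,S)); d=uv[-1]-uv[0]; nn=np.array([-d[1],d[0]])/(np.linalg.norm(d)+1e-9)
                t=np.arange(-r,r+.01,.25); X=uv[:,None]+t[None,:,None]*nn
                v=map_coordinates(g[n],[X[...,1],X[...,0]],order=1,mode='nearest'); G=abs(np.gradient(v,axis=1))*np.exp(-(t/r)**2)
                i=G.argmax(1); j=np.arange(len(S)); ok=G[j,i]>1.
                for q in j[ok]: A.append((n,S[q]));M.append(uv[q]+t[i[q]]*nn);N.append(nn)
        M=np.array(M);N=np.array(N); names=[a[0] for a in A]; S=np.array([a[1] for a in A])
        def res(x):
            pp=p.copy();pp[free]=x; o=np.zeros(len(S))
            for n in g:
                m=np.array([q==n for q in names]); o[m]=((proj(n,xf(pp,S[m]))-M[m])*N[m]).sum(1)
            return o
        s=least_squares(res,p[free],loss='soft_l1',f_scale=.4,x_scale=.01); p[free]=s.x
    return p,np.sqrt(np.median(res(p[free])**2)),len(S)
def draw(im,n,edges,p,col=(0,0,255),k=3):
    for a,b in edges:
        u=proj(n,xf(p,[a,b])); cv2.line(im,*[tuple(int(round((q+.5)*k*8)) for q in w) for w in u],col,1,cv2.LINE_AA,3)
E
python3 - <<'E'
from h import *
ims={"top":cv2.imread("pics/rawtop.png"),"scene":cv2.imread("pics/rawscene.png")}
T=lambda u,v:np.array([100+u/3-.33,130+v/3-.33])
rc=[atz("top",T(*q),.145) for q in((528,118),(622,97),(655,213),(557,237))]; rc=np.array(rc); print(rc, "sizes",[np.linalg.norm(rc[i]-rc[i-1]) for i in range(4)])
c=rc.mean(0); xd=(rc[0]+rc[1]-rc[2]-rc[3])[:2]; yaw=np.arctan2(xd[1],xd[0]); xd/=np.linalg.norm(xd)
d0=[c[0]-.04*xd[0],c[1]-.04*xd[1],yaw,0]
cc=np.array([atz("top",T(*q),.186) for q in((218,147),(335,157),(320,290),(201,277))]); print(cc)
c=cc.mean(0);xc=(cc[0]+cc[1]-cc[2]-cc[3])[:2]; c0=[c[0],c[1],np.arctan2(xc[1],xc[0]),.183]
print(d0,c0)
out={n:cv2.resize(ims[n],None,fx=3,fy=3,interpolation=cv2.INTER_CUBIC) for n in ims}
for nm,e,p0,fr in(("duct",DUCT,d0,[0,1,2]),("duct+z",DUCT,d0,[0,1,2,3]),("cover",COVER,c0,[0,1,2]),("cover+z",COVER,c0,[0,1,2,3])):
    for ss in(["top"],["scene"],["top","scene"]):
        r=fit({n:ims[n] for n in ss},e,p0,fr,rng=5 if "scene" in ss else 4); print(nm,ss,*r)
    if "z" not in nm:
        for n in out: draw(out[n],n,e,r[0])
print("collar",xf(r[0],[[0,0,0]]))
a=out["top"][390:840,480:1100]; b=out["scene"][390:870,420:1060]
cv2.imwrite("pics/ot.png",a); cv2.imwrite("pics/os.png",b)
E
```

```text
[[ 0.6458 -0.0875  0.145 ]
 [ 0.6737 -0.1992  0.145 ]
 [ 0.5345 -0.2371  0.145 ]
 [ 0.5041 -0.1224  0.145 ]] sizes [np.float64(0.14597486844002494), np.float64(0.11515290857444976), np.float64(0.1443164203311655), np.float64(0.11867336895466507)]
[[0.5949 0.2711 0.186 ]
 [0.5856 0.1355 0.186 ]
 [0.4323 0.147  0.186 ]
 [0.444  0.2827 0.186 ]]
[np.float64(0.5508195864212547), np.float64(-0.17155918297964698), np.float64(0.2536820958550434), 0] [np.float64(0.514196210925263), np.float64(0.20909055415110042), np.float64(-0.07582202230230373), 0.183]
duct ['top'] [ 0.5473 -0.1743  0.2499  0.    ] 0.2830636730958961 301
duct ['scene'] [ 0.5491 -0.172   0.2448  0.    ] 0.24963435753907268 327
duct ['top', 'scene'] [ 0.5484 -0.1728  0.2475  0.    ] 0.2551427559203877 626
duct+z ['top'] [ 0.5548 -0.1768  0.2502 -0.0556] 0.24558902671114 298
duct+z ['scene'] [ 0.4826 -0.1582  0.2624 -0.0532] 0.25265332642936184 343
duct+z ['top', 'scene'] [ 0.5465 -0.1713  0.2497 -0.0027] 0.25241806350973933 625
cover ['top'] [ 0.5168  0.21   -0.0809  0.183 ] 0.0006203279557627467 229
cover ['scene'] [ 0.5179  0.2086 -0.0784  0.183 ] 0.2475308585824677 213
cover ['top', 'scene'] [ 0.5168  0.2096 -0.0808  0.183 ] 0.24712979672062144 444
cover+z ['top'] [ 0.5152  0.2085 -0.0809  0.1937] 0.002085019925473934 229
cover+z ['scene'] [ 0.4868  0.2266 -0.0709  0.1631] 0.2533182034077607 214
cover+z ['top', 'scene'] [ 0.5168  0.2099 -0.0804  0.182 ] 0.24662123239178604 444
collar [[0.5168 0.2099 0.182 ]]
```

```bash
python3 - <<'E'
import cv2,numpy as np
a=cv2.imread("pics/ot.png");b=cv2.imread("pics/os.png")
a=cv2.resize(a[0:400],(465,300));b=cv2.resize(b,(400,300))
a=cv2.imread("pics/ot.png")
cv2.imwrite("pics/o1.png",a)
E
```

```text
(no output)
```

View pics/o1.png

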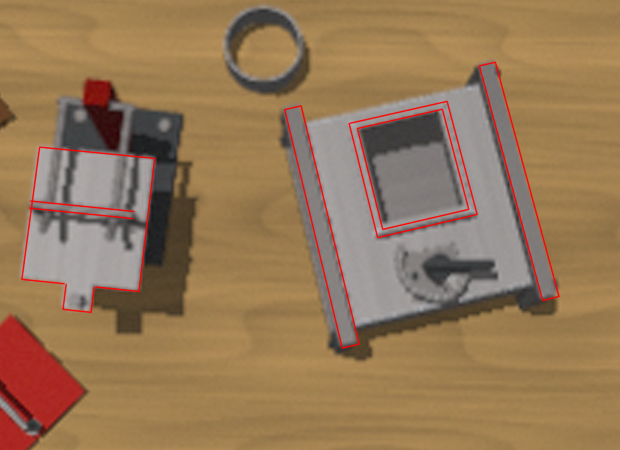

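View pics/os.png

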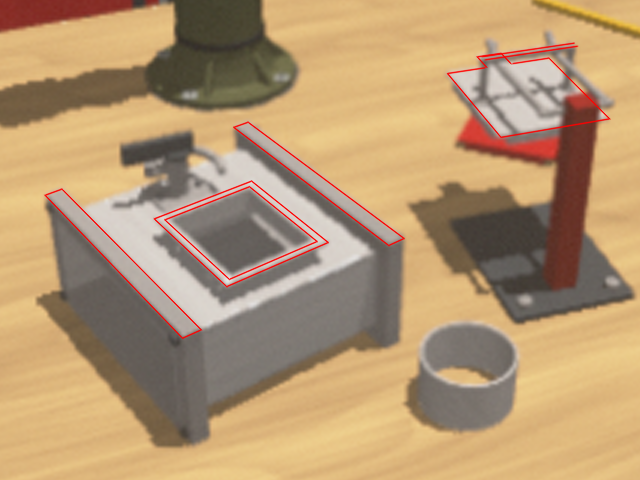

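```bash
cat >> h.py <<'E'
from scipy.spatial.transform import Rotation as Ro
def plan(target,yawjaw,s=None):
    """target TCP xyz, desired world angle of tool y (mod pi): print dp (30mm units) and turn (5deg units)"""
    s=s or ctrl.get_state(); R=Ro.from_rotvec(s["tool_rot"]).as_matrix()
    d=R.T@(np.asarray(target)-s["position"])/.03
    a=np.arctan2(R[1,1],R[0,1]); z=R[2,2]
    dt=(yawjaw-a+np.pi/2)%np.pi-np.pi/2
    print("pos",s["position"],"jawyaw",a,"tilt",R[:,2],"dp",d,"turn",np.sign(z)*dt/np.radians(5),"f",s["ft_force"],"tq",s["torque"],"grip",s["grip_width"],"t",s["time"],"j",s["joint_positions"])
    return d
HOOK=[((-.02,y,.23),(.10,y,.23)) for y in(-.042,-.032,.032,.042)]+[((-.028,y-.005,.25),(-.028,y+.005,.25)) for y in (-.037,.037)]
E
python3 - <<'E'
from h import *
ims={"top":cv2.imread("pics/rawtop.png"),"scene":cv2.imread("pics/rawscene.png")}
for ss in(["top"],["scene"],["top","scene"]): print(fit({n:ims[n] for n in ss},HOOK,[.5138,.2098,-.08,0],[0,1,2],rng=3))
p=[.5168,.2096,-.0808,.183]
h=xf(p,[[-.003,0,0.056]])[0]; print("handle",h)
plan([h[0],h[1],.30],-.0808)
o=np.array([160,130])
for z in (.197,): print("lever",[atz("top",o+np.array(q)/3,z) for q in((430,262),(495,268))])
E
```

```text
(array([ 0.51  ,  0.2107, -0.0889,  0.    ]), np.float64(0.0033575931519589882), 132)
(array([ 0.5193,  0.2043, -0.0373,  0.    ]), np.float64(0.019492520760298445), 136)
(array([ 0.5111,  0.2079, -0.0717,  0.    ]), np.float64(0.251826495218134), 266)
handle [0.5138 0.2098 0.239 ]
pos [ 0.16   -0.63    0.2226] jawyaw -1.3219770651049856 tilt [-0.     -0.0001 -1.    ] dp [ 18.3238 -24.2291  -2.5836] turn -14.222841491789978 f [-0.0645 -0.5421  0.335 ] tq [-0.027  -0.0215 -0.0401] grip 1.0001435947753576 t 1.3 j [ 1.3361  0.321  -0.0701  1.4505  0.0226  1.3708 -0.0569]
lever [array([ 0.4676, -0.1793,  0.197 ]), array([ 0.4621, -0.2526,  0.197 ])]
```

>>> move_arm(dp=[[1.46, -0.68, -0.4], [2.92, -1.36, -0.8], [4.38, -2.04, -1.2], [5.84, -2.72, -1.6], [7.3, -3.4, -2.0]], turn=[0, 0, 0, 0, 0], jaw=[1, 1, 1, 1, 1])

```text
time: 1.8
position: [0.3484, -0.4758, 0.2833]
tool_rot: [3.117, 0.389, 0.0]
ft_force: [0.8, -0.3, 1.1]
grip_width: 0.998
```

>>> move_arm(dp=[[1.2, -0.58, -0.3], [2.4, -1.16, -0.6], [3.6, -1.74, -1.0], [4.8, -2.32, -1.3], [6.0, -2.9, -1.6]], turn=[0, 0, 0, 0, 0], jaw=[1, 1, 1, 1, 1])

```text
time: 2.3
position: [0.5013, -0.3475, 0.3313]
tool_rot: [3.117, 0.389, 0.001]
ft_force: [0.9, -0.3, -0.3]
grip_width: 1.0
```

>>> move_arm(dp=[[0.34, -1.2, 0], [0.68, -2.4, 0], [1.02, -3.6, 0], [1.36, -4.8, 0], [1.7, -6.0, 0]], turn=[0, 0, 0, 0, 0], jaw=[1, 1, 1, 1, 1])

```text
time: 2.8
position: [0.5052, -0.16, 0.3307]
tool_rot: [3.117, 0.39, 0.001]
ft_force: [1.1, -0.1, 0.0]
grip_width: 1.002
```

>>> move_arm(dp=[[0.34, -1.2, 0], [0.68, -2.4, 0], [1.02, -3.6, 0], [1.36, -4.8, 0], [1.7, -6.0, 0]], turn=[-1.4, -2.8, -4.2, -5.6, -7], jaw=[1, 1, 1, 1, 1])

```text
time: 3.3
position: [0.5102, 0.027, 0.3308]
tool_rot: [2.852, 1.316, 0.001]
ft_force: [0.2, -0.3, -0.1]
grip_width: 1.001
```

```bash
python3 -c "
from h import *
plan([.5138,.2098,.27],-.0808)"
```

```text
pos [0.5102 0.027  0.3308] jawyaw -0.7062516638853125 tilt [ 0.0007 -0.0006 -1.    ] dp [ 4.7137 -3.8659  2.0239] turn -7.167148126012668 f [ 0.1885 -0.3314 -0.094 ] tq [ 0.0255 -0.132   0.0547] grip 1.0005088389258152 t 3.3 j [ 0.5309  0.0171 -0.6392  1.5914  0.0108  1.5358 -0.8149]
```

>>> move_arm(dp=[[0.94, -0.77, 0.4], [1.88, -1.54, 0.8], [2.82, -2.32, 1.2], [3.77, -3.1, 1.6], [4.71, -3.87, 2.0]], turn=[-1.43, -2.86, -4.3, -5.73, -7.17], jaw=[1, 1, 1, 1, 1])

```text
time: 3.8
position: [0.5146, 0.2097, 0.2704]
tool_rot: [2.308, 2.129, 0.001]
ft_force: [0.3, -0.1, 0.0]
grip_width: 0.999
```

```bash
python3 -c "
from h import *
plan([.5138,.2098,.221],-.0808)
a=ctrl.get_image('top')[:,:,::-1]; b=ctrl.get_image('scene')[:,:,::-1]
u=cv2.resize(a[140:270,130:250],(480,520),interpolation=2); v=cv2.resize(b[110:240,260:335],(300,520),interpolation=2)
cv2.imwrite('pics/g1.png',np.hstack([u,v]))"
```

```text
pos [0.5146 0.2097 0.2704] jawyaw -0.08060040723292505 tilt [ 0.001  -0.0003 -1.    ] dp [ 0.003  -0.0289  1.6462] turn 0.0022871646349475073 f [ 0.3312 -0.1127  0.0234] tq [-0.0373 -0.1345  0.0222] grip 0.9991009333275598 t 3.8 j [ 0.3079  0.1708 -0.8306  1.5931  0.1279  1.4331 -0.6136]
```

View pics/g1.png

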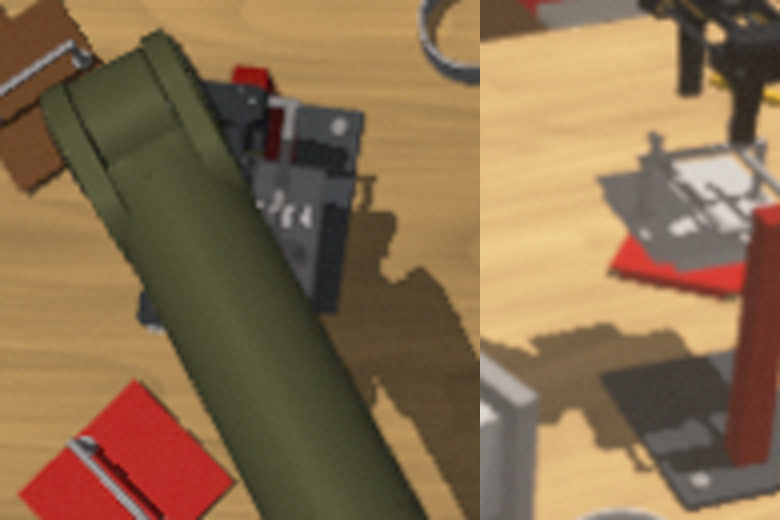

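>>> move_arm(dp=[[0, -0.03, 0.35], [0, -0.03, 0.7], [0, -0.03, 1.05], [0, -0.03, 1.4], [0, -0.03, 1.65]], turn=[0, 0, 0, 0, 0], jaw=[1, 1, 1, 1, 1])

```text
time: 4.4
position: [0.5136, 0.2072, 0.2197]
tool_rot: [-2.316, -2.123, 0.002]
ft_force: [0.3, -0.3, 0.2]
grip_width: 0.995
```

>>> move_arm(dp=[[0, 0, 0], [0, 0, 0], [0, 0, 0], [0, 0, 0], [0, 0, 0]], turn=[0, 0, 0, 0, 0], jaw=[0, -0.4, -0.8, -1, -1], grip_force=50)

```text
time: 4.9
position: [0.5139, 0.2085, 0.2214]
tool_rot: [2.314, 2.124, 0.001]
ft_force: [0.8, -0.2, -0.1]
grip_width: 0.629
```

>>> move_arm(dp=[[0, 0, 0], [0, 0, 0], [0, 0, 0], [0, 0, 0], [0, 0, 0]], turn=[0, 0, 0, 0, 0], jaw=[-1, -1, -1, -1, -1], grip_force=50)

```text
time: 5.4
position: [0.5138, 0.2084, 0.221]
tool_rot: [2.314, 2.124, -0.0]
ft_force: [-0.5, -0.6, -0.5]
grip_width: 0.172
```

>>> move_arm(dp=[[0, 0, 0], [0, 0, 0], [0, 0, 0], [0, 0, 0], [0, 0, 0]], turn=[0, 0, 0, 0, 0], jaw=[-1, -1, -1, -1, -1])

```text
time: 5.9
position: [0.5136, 0.2084, 0.221]
tool_rot: [-2.314, -2.125, 0.001]
ft_force: [-1.2, 0.5, 0.7]
grip_width: 0.084
```

>>> move_arm(dp=[[0, 0, -0.05], [0, 0, -0.1], [0, 0, -0.2], [0, 0, -0.3], [0, 0, -0.3]], turn=[0, 0, 0, 0, 0], jaw=[-1, -1, -1, -1, -1])

```text
time: 6.4
position: [0.5141, 0.2085, 0.2305]
tool_rot: [2.314, 2.124, 0.001]
ft_force: [-0.7, 0.1, -3.0]
grip_width: 0.079
```

>>> move_arm(dp=[[0, 0, -0.15], [0, 0, -0.3], [0, 0, -0.45], [0, 0, -0.55], [0, 0, -0.55]], turn=[0, 0, 0, 0, 0], jaw=[-1, -1, -1, -1, -1])

```text
time: 6.9
position: [0.5141, 0.2086, 0.2472]
tool_rot: [2.314, 2.124, 0.001]
ft_force: [-0.1, 0.3, -3.6]
grip_width: 0.085
```

```bash
python3 -c "
from h import *
plan([.5138,.2098,.221],-.0808)
b=ctrl.get_image('scene')[:,:,::-1]
cv2.imwrite('pics/g2.png',cv2.resize(b[110:240,240:370],(600,600),interpolation=2))"
```

```text
pos [0.5141 0.2086 0.2472] jawyaw -0.08544778818736805 tilt [ 0.001   0.0002 -1.    ] dp [ 0.0396 -0.0141  0.873 ] turn -0.053259729441390326 f [-0.0918  0.2613 -3.6144] tq [-0.0724 -0.0607  0.0255] grip 0.08472434280835275 t 6.9 j [ 0.3079  0.1791 -0.8284  1.632   0.1341  1.3884 -0.6222]
```

View pics/g2.png

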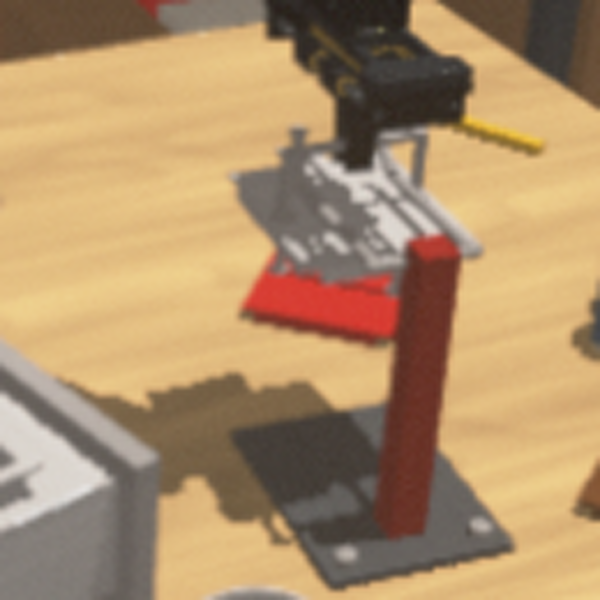

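>>> move_arm(dp=[[0, -0.4, 0], [0, -0.9, 0], [0, -1.4, 0], [0, -1.9, 0], [0, -2.2, 0]], turn=[0, 0, 0, 0, 0], jaw=[-1, -1, -1, -1, -1])

```text
time: 7.45
position: [0.4459, 0.2145, 0.2462]
tool_rot: [2.313, 2.126, -0.002]
ft_force: [-0.6, 0.5, -3.8]
grip_width: 0.082
```

>>> move_arm(dp=[[0, -0.5, 0], [0, -1.0, 0], [0, -1.5, 0], [0, -1.9, 0], [0, -1.9, 0]], turn=[0, 0, 0, 0, 0], jaw=[-1, -1, -1, -1, -1])

```text
time: 7.95
position: [0.3896, 0.2194, 0.2465]
tool_rot: [2.312, 2.125, -0.001]
ft_force: [1.1, -0.0, -3.8]
grip_width: 0.086
```

```bash
python3 -c "
from h import *
plan([.44,.05,.32],0.08)
plan([.593,-.1615,.32],0.2475)
a=ctrl.get_image('top')[:,:,::-1]; b=ctrl.get_image('scene')[:,:,::-1]
u=cv2.resize(a[140:300,130:250],(390,520),interpolation=2); v=cv2.resize(b[110:240,240:340],(400,520),interpolation=2)
cv2.imwrite('pics/g3.png',np.hstack([u,v]))"
```

```text
pos [0.3896 0.2194 0.2465] jawyaw -0.08388674007286229 tilt [ 0.0005 -0.0016 -1.    ] dp [-5.4887  2.1483 -2.441 ] turn -1.8780037048665104 f [ 1.146  -0.0116 -3.7968] tq [-0.0298 -0.2301  0.0131] grip 0.08556312703344351 t 7.95 j [ 0.3528 -0.1428 -0.8336  1.8614 -0.1059  1.3779 -0.5392]
pos [0.3896 0.2194 0.2465] jawyaw -0.08388674007286229 tilt [ 0.0005 -0.0016 -1.    ] dp [-12.0866   7.821   -2.4272] turn -3.797412318554768 f [ 1.146  -0.0116 -3.7968] tq [-0.0298 -0.2301  0.0131] grip 0.08556312703344351 t 7.95 j [ 0.3528 -0.1428 -0.8336  1.8614 -0.1059  1.3779 -0.5392]
```

View pics/g3.png

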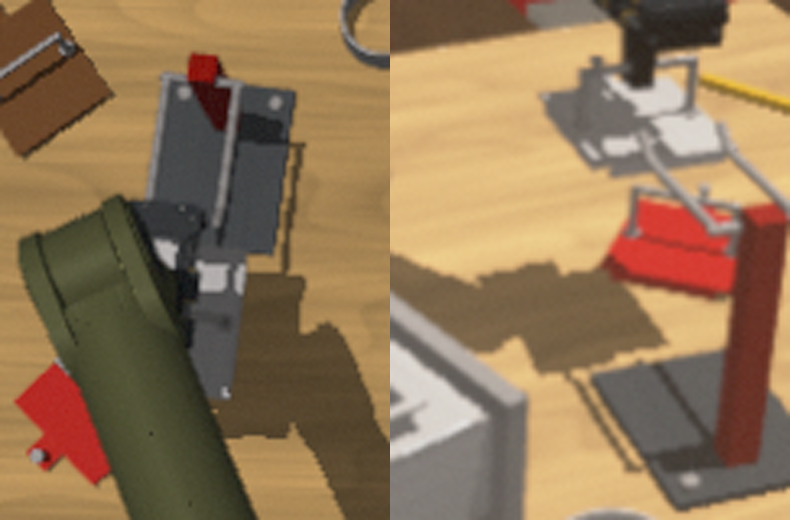

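>>> move_arm(dp=[[-0.7, 0, -0.1], [-1.7, 0, -0.3], [-2.7, 0, -0.6], [-3.7, 0, -0.9], [-4.5, 0, -1.2]], turn=[0, 0, 0, 0, 0], jaw=[-1, -1, -1, -1, -1])

```text
time: 8.55
position: [0.3801, 0.082, 0.2828]
tool_rot: [2.316, 2.122, -0.0]
ft_force: [-0.7, -0.2, -3.7]
grip_width: 0.082
```

>>> move_arm(dp=[[-0.9, 0.5, -0.25], [-1.8, 1.0, -0.5], [-2.7, 1.7, -0.75], [-3.6, 2.4, -1.0], [-4.0, 3.0, -1.2]], turn=[-0.4, -0.8, -1.2, -1.6, -1.8], jaw=[-1, -1, -1, -1, -1])

```text
time: 9.05
position: [0.4603, -0.047, 0.3183]
tool_rot: [2.145, 2.295, -0.002]
ft_force: [0.4, -0.3, -2.3]
grip_width: 0.081
```

```bash
python3 -c "
from h import *
plan([.593,-.1615,.28],0.2475)"
```

```text
pos [ 0.4603 -0.047   0.3183] jawyaw 0.06780943407326784 tilt [-0.0006 -0.0012 -1.    ] dp [-4.1048  4.1542  1.2779] turn -2.0591022091838047 f [ 0.3881 -0.2782 -2.3323] tq [ 0.0022 -0.0909  0.0266] grip 0.08099570895712736 t 9.05 j [ 0.448  -0.1008 -0.3696  1.7201 -0.0352  1.516   0.1499]
```

>>> move_arm(dp=[[-0.8, 0.8, 0.1], [-1.7, 1.7, 0.2], [-2.6, 2.6, 0.4], [-3.4, 3.45, 0.8], [-4.1, 4.15, 1.2]], turn=[-0.4, -0.9, -1.3, -1.7, -2.06], jaw=[-1, -1, -1, -1, -1])

```text
time: 9.55
position: [0.5939, -0.1591, 0.2808]
tool_rot: [-1.926, -2.482, 0.001]
ft_force: [0.9, 1.3, -2.6]
grip_width: 0.081
```

```bash
python3 -c "
from h import *
plan([.593,-.1615,.23],0.2475)
ims={n:ctrl.get_image(n)[:,:,::-1] for n in ('top','scene')}
for n in ims: cv2.imwrite('pics/raw2'+n+'.png',ims[n])
z=ctrl.get_state()['position'][2]+.018-.056; p0=[.5959,-.1608,.2475,z]
for n in('top','scene'): print(n,fit({n:ims[n]},COVER,p0,[0,1,2],rng=5))
print(fit(ims,COVER,p0,[0,1,2],rng=5))
u=cv2.resize(ims['top'][150:260,240:350],None,fx=4,fy=4,interpolation=2); v=cv2.resize(ims['scene'][140:250,150:240],None,fx=4,fy=4,interpolation=2)
cv2.imwrite('pics/g4.png',np.hstack([u,v]))"
```

```text
pos [ 0.5939 -0.1591  0.2808] jawyaw 0.2508660674701916 tilt [-0.0007 -0.0001 -1.    ] dp [-0.0686 -0.0478  1.693 ] turn 0.03857229191965176 f [ 0.8853  1.3365 -2.6374] tq [-0.0661 -0.0552 -0.0303] grip 0.08059242039316239 t 9.55 j [ 0.4798  0.2425 -0.3179  1.4444  0.0758  1.4673  0.4135]
top (array([ 0.604 , -0.1632,  0.3525,  0.2395]), np.float64(0.27518304219598816), 48)
scene (array([ 0.6059, -0.1618,  0.2358,  0.2395]), np.float64(0.25446536055741314), 195)
(array([ 0.6033, -0.1597,  0.263 ,  0.2395]), np.float64(0.2694734902254058), 249)
```

View pics/g4.png

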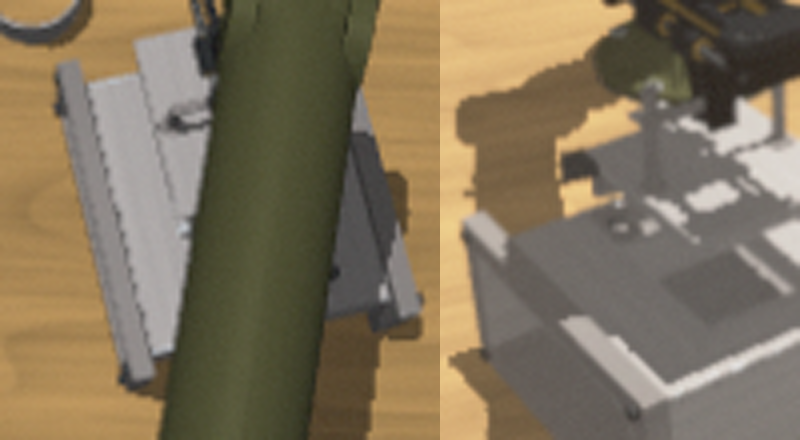

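```bash
python3 - <<'E'
from h import *
s=ctrl.get_state(); P=s["position"]; a=.2509; c,sn=np.cos(a),np.sin(a)
p0=[P[0]+.003*c-.0013*sn,P[1]+.003*sn+.0013*c,a,P[2]+.018-.056]; print(p0)
ims={n:cv2.imread('pics/raw2'+n+'.png') for n in('top','scene')}
E1=[((.074,-.06,.003),(.074,.06,.003)),((-.07,.067,.003),(.07,.067,.003))]
E2=[((.074,0.03,.003),(.074,.06,.003)),((-.07,.067,.003),(.07,.067,.003))]
for sg in(.6,1.): print("scene",fit({"scene":ims["scene"]},E1,p0,[0,1],rng=4,sig=sg),"top",fit({"top":ims["top"]},E2,p0,[0,1],rng=4,sig=sg))
k=5;o=[]
for n,e,r in(("top",E2,(135,225,260,340)),("scene",E1,(150,230,180,260))):
    im=cv2.resize(ims[n],None,fx=k,fy=k,interpolation=cv2.INTER_CUBIC); draw(im,n,e,p0,k=k); o.append(im[r[0]*k:(r[0]+80)*k,r[2]*k:r[3]*k])
cv2.imwrite("pics/g5.png",np.hstack(o))
E
```

```text
[np.float64(0.5956743087472836), np.float64(-0.1594689773050814), 0.2509, np.float64(0.2395407260153113)]
scene (array([ 0.5983, -0.162 ,  0.2509,  0.2395]), np.float64(0.1643504644203178), 34) top (array([ 0.5992, -0.1579,  0.2509,  0.2395]), np.float64(0.01779359756017331), 46)
scene (array([ 0.6002, -0.1602,  0.2509,  0.2395]), np.float64(0.17313516068264284), 38) top (array([ 0.5991, -0.1592,  0.2509,  0.2395]), np.float64(2.3010302010019747e-05), 45)
```

View pics/g5.png

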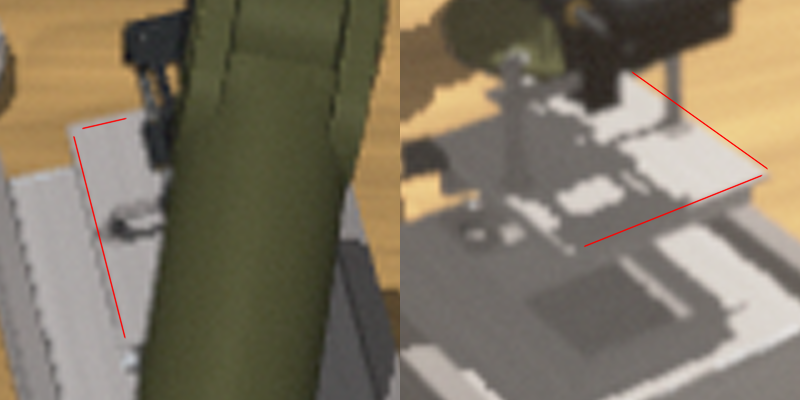

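>>> move_arm(dp=[[-0.03, -0.05, 0.5], [-0.03, -0.08, 1.1], [-0.03, -0.08, 1.7], [-0.03, -0.08, 2.2], [-0.03, -0.08, 2.5]], turn=[0, 0, 0, 0, 0], jaw=[-1, -1, -1, -1, -1])

```text
time: 10.15
position: [0.589, -0.1575, 0.2057]
tool_rot: [-1.924, -2.481, 0.001]
ft_force: [-0.2, 0.3, -3.5]
grip_width: 0.082
```

>>> move_arm(dp=[[0, 0, 0], [0, 0, 0]], turn=[0, 0], jaw=[-1, -1])

```text
time: 10.35
position: [0.5903, -0.1581, 0.2081]
tool_rot: [1.925, 2.482, 0.0]
ft_force: [-0.7, -0.3, -3.1]
grip_width: 0.082
```

```bash
python3 - <<'E'
from h import *
plan([.593,-.1615,.183],0.2475)
s=ctrl.get_state(); P=s["position"]; R=Ro.from_rotvec(s["tool_rot"]).as_matrix(); a=np.arctan2(R[1,1],R[0,1]); c,sn=np.cos(a),np.sin(a)
p0=[P[0]+.003*c-.0013*sn,P[1]+.003*sn+.0013*c,a,P[2]+.018-.056]; print(p0)
ims={n:ctrl.get_image(n)[:,:,::-1] for n in('top','scene')}
for n in ims: cv2.imwrite('pics/raw3'+n+'.png',ims[n])
E1=[((.074,-.06,.003),(.074,.06,.003)),((-.07,.067,.003),(.07,.067,.003))]
E2=[((.074,0.03,.003),(.074,.06,.003)),((-.07,.067,.003),(.07,.067,.003))]
FL=rect(-.145,.145,-.13,-.11,.14)+rect(-.145,.145,.11,.13,.14)
D=[.5484,-.1728,.2475,0]
for n,e in(("scene",E1),("top",E2)):
  for sg in(.6,1.):
    f=fit({n:ims[n]},e,p0,[0,1],rng=4,sig=sg); d=fit({n:ims[n]},FL[4:] if n=="top" else FL,D,[0,1],rng=3,sig=sg)
    cl=xf(d[0],[[.04,0,0]])[0]; q=(f[0][:2]-cl[:2]); print(n,f[0][:2],d[0][:2],"rel",q@[np.cos(.2475),np.sin(.2475)],q@[-np.sin(.2475),np.cos(.2475)])
k=5;o=[]
D=[.5484,-.1728,.2475,0]
for n,e,r in(("top",E2,(135,225,260,340)),("scene",E1,(165,230,180,260))):
    im=cv2.resize(ims[n],None,fx=k,fy=k,interpolation=cv2.INTER_CUBIC); draw(im,n,e,p0,k=k); draw(im,n,DUCT[0:1]+DUCT[1:4]+DUCT[8:],D,(0,255,0),k=k); o.append(im[r[0]*k:(r[0]+80)*k,r[2]*k:r[3]*k])
cv2.imwrite("pics/g6.png",np.hstack(o))
E
```

```text
pos [ 0.5903 -0.1581  0.2081] jawyaw 0.2515331716066449 tilt [ 0.0009 -0.0003 -1.    ] dp [-0.1332  0.0577  0.8368] turn 0.046216742222549435 f [-0.703  -0.2929 -3.1053] tq [-0.0199 -0.1616 -0.0311] grip 0.08236206494868503 t 10.35 j [ 0.4832  0.2617 -0.3177  1.5659  0.0836  1.3264  0.407 ]
[np.float64(0.5928895168645621), np.float64(-0.15604562160578983), np.float64(0.2515331716066449), np.float64(0.1701012100704315)]
scene [ 0.5914 -0.1554] [ 0.5481 -0.1717] rel 0.006060225402658868 0.005233322547062997
scene [ 0.591  -0.1567] [ 0.5468 -0.1715] rel 0.0064551840314153435 0.0034640820956280184
top [ 0.5931 -0.1509] [ 0.5509 -0.173 ] rel 0.006344809977340604 0.011142621104050336
top [ 0.5955 -0.1585] [ 0.5513 -0.1734] rel 0.006511528918134915 0.0036969875340703406
```

View pics/g6.png

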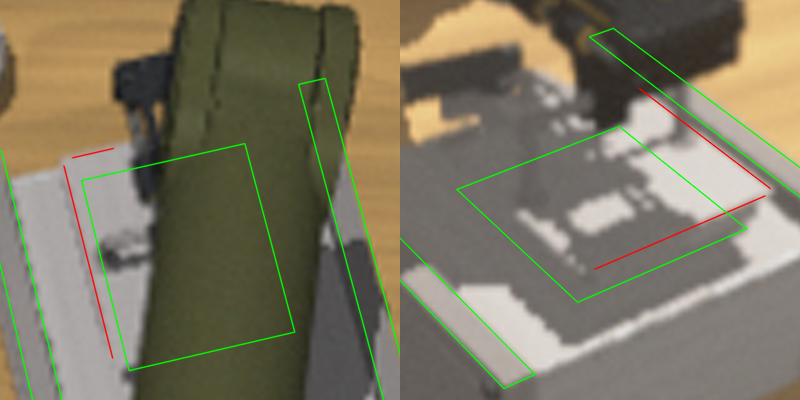

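>>> move_arm(dp=[[-0.15, 0.08, 0], [-0.15, 0.08, 0.1], [-0.15, 0.08, 0.3], [-0.15, 0.08, 0.4], [-0.15, 0.08, 0.4]], turn=[0.05, 0.05, 0.05, 0.05, 0.05], jaw=[-1, -1, -1, -1, -1])

```text
time: 10.95
position: [0.5929, -0.1617, 0.1944]
tool_rot: [-1.93, -2.477, 0.001]
ft_force: [-0.8, -0.9, -3.6]
grip_width: 0.081
```

>>> move_arm(dp=[[0, 0, 0.05], [0, 0, 0.1], [0, 0, 0.15], [0, 0, 0.2], [0, 0, 0.2]], turn=[0, 0, 0, 0, 0], jaw=[-1, -1, -1, -1, -1])

```text
time: 11.45
position: [0.5933, -0.1619, 0.1893]
tool_rot: [-1.931, -2.478, 0.0]
ft_force: [-1.1, 0.1, -3.7]
grip_width: 0.083
```

```bash
python3 -c "
from h import *
plan([.593,-.1615,.183],0.2475)"
```

```text
pos [ 0.5933 -0.1619  0.1893] jawyaw 0.24701858478317734 tilt [-0.0004 -0.     -1.    ] dp [ 0.016  -0.0069  0.2087] turn -0.005516612023462724 f [-1.0964  0.0982 -3.6912] tq [-0.0008 -0.1653  0.0045] grip 0.08344115177079907 t 11.45 j [ 0.4836  0.2816 -0.3143  1.5797  0.0895  1.2948  0.4035]
```

>>> move_arm(dp=[[0, 0, 0.04], [0, 0, 0.08], [0, 0, 0.12], [0, 0, 0.15], [0, 0, 0.15]], turn=[0, 0, 0, 0, 0], jaw=[-1, -1, -1, -1, -1])

```text
time: 11.95
position: [0.5933, -0.1619, 0.1848]
tool_rot: [-1.931, -2.478, 0.0]
ft_force: [-1.6, -0.4, -2.7]
grip_width: 0.085
```

>>> move_arm(dp=[[0, 0, 0.03], [0, 0, 0.06], [0, 0, 0.06]], turn=[0, 0, 0], jaw=[-1, -1, -1])

```text
time: 12.25
position: [0.5935, -0.1619, 0.1832]
tool_rot: [1.931, 2.478, 0.0]
ft_force: [0.2, 0.0, -2.5]
grip_width: 0.08
```

>>> move_arm(dp=[[0, 0, 0.03], [0, 0, 0.05], [0, 0, 0.05]], turn=[0, 0, 0], jaw=[-1, -1, -1])

```text
time: 12.55
position: [0.594, -0.162, 0.1831]
tool_rot: [1.93, 2.477, 0.001]
ft_force: [-2.6, -0.3, 5.4]
grip_width: 0.082
```

>>> move_arm(dp=[[0, 0, 0.03], [0, 0, 0.05], [0, 0, 0.05]], turn=[0, 0, 0], jaw=[-1, -1, -1])

```text
time: 12.85
position: [0.5945, -0.1621, 0.183]
tool_rot: [1.929, 2.475, 0.002]
ft_force: [-3.8, 0.1, 10.3]
grip_width: 0.087
```

>>> move_arm(dp=[[0, 0, -0.04], [0, 0, -0.08], [0, 0, -0.08], [0, 0, -0.08], [0, 0, -0.08]], turn=[0, 0, 0, 0, 0], jaw=[-1, -1, -0.6, -0.4, -0.4])

```text
time: 13.35
position: [0.5931, -0.1618, 0.182]
tool_rot: [-1.93, -2.477, 0.001]
ft_force: [0.6, -0.3, -0.9]
grip_width: 0.256
```

>>> move_arm(dp=[[0, 0, 0], [0, 0, 0], [0, 0, -0.5], [0, 0, -1.5], [0, 0, -3]], turn=[0, 0, 0, 0, 0], jaw=[-0.2, -0.2, -0.2, -0.2, -0.2])

```text
time: 13.85
position: [0.5921, -0.1616, 0.2722]
tool_rot: [-1.928, -2.475, 0.003]
ft_force: [0.2, -1.0, 0.4]
grip_width: 0.402
```

```bash
python3 -c "
from h import *
plan([.466,-.1936,.30],0.2475)"
```

```text
pos [ 0.5921 -0.1616  0.2722] jawyaw 0.24714189965022842 tilt [-0.0043  0.0012 -1.    ] dp [-0.0022 -4.3406 -0.9112] turn -0.004103527736812668 f [ 0.1512 -0.9595  0.4191] tq [-0.0129 -0.1583 -0.0234] grip 0.4024927888731844 t 13.85 j [ 0.4833  0.2453 -0.3159  1.458   0.0756  1.4548  0.4143]
```

>>> move_arm(dp=[[-0.4, -0.9, 0], [-0.8, -1.8, 0], [-1.2, -2.6, 0], [-1.5, -3.2, 0], [-1.5, -3.2, 0]], turn=[0, 0, 0, 0, 0], jaw=[-1, -1, -1, -1, -1])

```text
time: 14.35
position: [0.5095, -0.2322, 0.2743]
tool_rot: [1.936, 2.472, -0.003]
ft_force: [-0.3, -1.1, 0.2]
grip_width: 0.046
```

```bash
cat >> h.py <<'E'
CY=.2475; AX=np.array([.466,-.1936])
def rel():
    s=ctrl.get_state(); d=s["position"][:2]-AX; c,n=np.cos(CY),np.sin(CY); return np.array([d[0]*c+d[1]*n,-d[0]*n+d[1]*c])*1e3
def fin(th,r=48):
    d=5+15*abs(np.cos(th))+10.5*abs(np.sin(th)) if 0 else 5+np.hypot(15*np.cos(th),10*np.sin(th))
    return r*np.array([-np.sin(th),-np.cos(th)])+d*np.array([np.cos(th),-np.sin(th)])
E
python3 - <<'E'
from h import *
plan([.466,-.1936,.178],CY); print("rel",rel())
ims={n:ctrl.get_image(n)[:,:,::-1] for n in('top','scene')}
for n in ims: cv2.imwrite('pics/raw4'+n+'.png',ims[n])
a=cv2.resize(ims['top'][150:250,240:345],(420,400),interpolation=2); v=cv2.resize(ims['scene'][160:260,160:255],(380,400),interpolation=2)
cv2.imwrite('pics/g7.png',np.hstack([a,v]))
for t in np.arange(-.2,3.3,.2): print(round(t,2),fin(t))
E
```

```text
pos [ 0.5095 -0.2322  0.2743] jawyaw 0.2417739810077443 tilt [ 0.0006 -0.0025 -1.    ] dp [ 1.605  -1.0986  3.2045] turn -0.0656153443336005 f [-0.3056 -1.0977  0.223 ] tq [-0.0169 -0.1404 -0.0191] grip 0.04596078026768891 t 14.35 j [ 0.6132  0.1191 -0.2565  1.5939  0.0326  1.4311  0.5957]
rel [ 32.6888 -48.0877]
-0.2 [ 28.9754 -43.1027]
0.0 [ 20. -48.]
0.2 [  9.9031 -50.9837]
0.4 [ -0.8656 -51.7478]
0.6 [-11.7459 -50.1223]
0.8 [-22.1183 -46.1217]
1.0 [-31.3768 -39.9727]
1.2 [-39.0164 -32.1096]
1.4 [-44.7217 -23.1165]
1.6 [-48.4177 -13.5974]
1.8 [-50.2249  -4.0113]
2.0 [-50.3169   5.3996]
2.2 [-48.795   14.5275]
2.4 [-45.666   23.2634]
2.6 [-40.8952  31.4142]
2.8 [-34.4762  38.6861]
3.0 [-26.4912  44.709 ]
3.2 [-17.1498  49.0848]
```

View pics/g7.png

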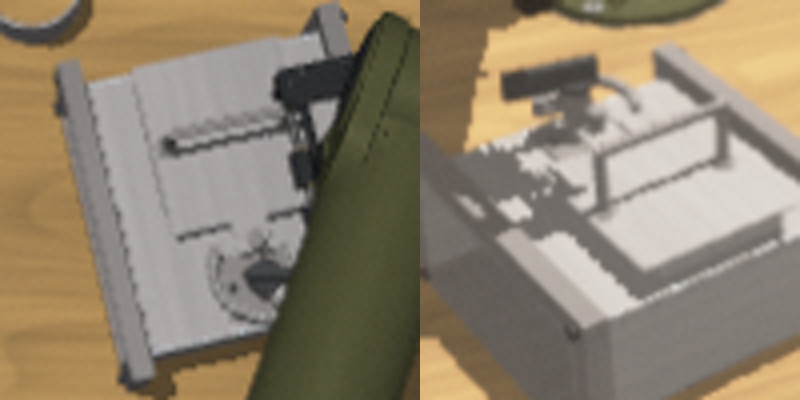

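>>> move_arm(dp=[[0, 0, 0.8], [0, 0, 1.6], [0, 0, 2.4], [0, 0, 3.0], [0, 0, 3.2]], turn=[0, 0, 0, 0, 0], jaw=[-1, -1, -1, -1, -1])

```text
time: 14.95
position: [0.5114, -0.227, 0.1747]
tool_rot: [-1.926, -2.478, -0.0]
ft_force: [-0.5, 0.1, -0.1]
grip_width: 0.004
```

```bash
python3 - <<'E'
from h import *
plan([.466,-.1936,.178],CY); print("rel",rel())
ims={n:cv2.imread('pics/raw4'+n+'.png') for n in('top','scene')}
p=[.5963,-.1609,.2475,.145]
V=[((-.05,.067,.003),(.074,.067,.003)),((.074,-.05,.003),(.074,.067,.003)),((-.007,-.03,.06),(-.007,.058,.06)),((.001,-.03,.06),(.001,.058,.06))]
for n in ims: print(n,fit({n:ims[n]},V,p,[0,1,2],rng=3))
E
```

```text
pos [ 0.5114 -0.227   0.1747] jawyaw 0.2495803942998408 tilt [-0.0026  0.0021 -1.    ] dp [ 1.4526 -1.1918 -0.1034] turn 0.023839562620791035 f [-0.4563  0.1273 -0.0605] tq [-0.0079 -0.0715 -0.0202] grip 0.0038112933699627296 t 14.95 j [ 0.6072  0.1734 -0.2627  1.7338  0.0462  1.2437  0.5829]
rel [ 35.8374 -43.4963]
top (array([ 0.5982, -0.1623,  0.2475,  0.145 ]), np.float64(0.2183192290683393), 91)
scene (array([ 0.5921, -0.1432,  0.2487,  0.145 ]), np.float64(0.24593581478108148), 84)
```

>>> move_arm(dp=[[-0.15, -0.5, -0.1], [-0.25, -0.86, -0.1], [-0.27, -1.05, -0.1], [-0.27, -1.22, -0.1], [-0.25, -1.4, -0.1]], turn=[0, 0, 0, 0, 0], jaw=[-1, -1, -1, -1, -1])

```text
time: 15.45
position: [0.4734, -0.2467, 0.1809]
tool_rot: [1.929, 2.476, 0.002]
ft_force: [2.8, 0.3, -0.2]
grip_width: 0.009
```

```bash
python3 - <<'E'
from h import *
plan([.466,-.1936,.178],CY); r=rel(); print("rel",r)
for t in np.arange(.4,1.9,.2): print(round(t,2),((fin(t)-r)/30)[::-1])
E
```

```text
pos [ 0.4734 -0.2467  0.1809] jawyaw 0.247085749929001 tilt [ 0.0034 -0.0009 -1.    ] dp [1.7758 0.1938 0.0944] turn -0.004746956146246722 f [ 2.7687  0.2518 -0.2355] tq [ 0.0982 -0.7114 -0.0583] grip 0.009039446403309531 t 15.45 j [ 0.6547  0.1084 -0.2386  1.7923  0.0264  1.2406  0.656 ]
rel [ -5.844  -53.2677]
0.4 [0.0507 0.1659]
0.6 [ 0.1048 -0.1967]
0.8 [ 0.2382 -0.5425]
1.0 [ 0.4432 -0.8511]
1.2 [ 0.7053 -1.1057]
1.4 [ 1.005  -1.2959]
1.6 [ 1.3223 -1.4191]
1.8 [ 1.6419 -1.4794]
```

>>> move_arm(dp=[[0.1, -0.2, 0.1], [0.18, -0.4, 0.1], [0.28, -0.62, 0.1], [0.44, -0.85, 0.1], [0.57, -0.99, 0.1]], turn=[0, 0, 0, 0, 0], jaw=[-1, -1, -1, -1, -1])

```text
time: 15.95
position: [0.4384, -0.2372, 0.1765]
tool_rot: [-1.931, -2.477, 0.001]
ft_force: [2.8, -0.3, -0.7]
grip_width: 0.007
```

```bash
python3 - <<'E'
from h import *
plan([.466,-.1936,.178],CY); r=rel(); print("rel",r)
for t in np.arange(1.,2.3,.1): print(round(t,2),((fin(t)-r)/30)[::-1])
E
```

```text
pos [ 0.4384 -0.2372  0.1765] jawyaw 0.24664898971101248 tilt [-0.0008 -0.0003 -1.    ] dp [ 1.1853  1.2469 -0.0521] turn -0.009751859576239566 f [ 2.8241 -0.2889 -0.6806] tq [-0.1992 -0.6554  0.0105] grip 0.00686421057784411 t 15.95 j [ 0.6702  0.0394 -0.2327  1.8737  0.0103  1.2302  0.6809]
rel [-37.4372 -35.5279]
1.0 [-0.1482  0.202 ]
1.1 [-0.0231  0.0671]
1.2 [ 0.1139 -0.0526]
1.3 [ 0.2604 -0.1561]
1.4 [ 0.4137 -0.2428]
1.5 [ 0.5713 -0.3126]
1.6 [ 0.731 -0.366]
1.7 [ 0.8912 -0.4036]
1.8 [ 1.0506 -0.4263]
1.9 [ 1.2084 -0.4346]
2.0 [ 1.3642 -0.4293]
2.1 [ 1.5177 -0.4106]
2.2 [ 1.6685 -0.3786]
```

>>> move_arm(dp=[[0.26, -0.16, 0], [0.5, -0.28, 0], [0.73, -0.37, 0], [0.97, -0.42, 0], [1.21, -0.43, 0]], turn=[0, 0, 0, 0, 0], jaw=[-1, -1, -1, -1, -1])

```text
time: 16.45
position: [0.4177, -0.2053, 0.1767]
tool_rot: [1.931, 2.477, -0.001]
ft_force: [0.8, -3.2, 0.2]
grip_width: 0.008
```

```bash
python3 - <<'E'
from h import *
plan([.466,-.1936,.178],CY); r=rel(); print("rel",r)
for t in np.arange(1.7,3.3,.1): print(round(t,2),((fin(t)-r)/30)[::-1])
E
```

```text
pos [ 0.4177 -0.2053  0.1767] jawyaw 0.24655205920462656 tilt [-0.0002 -0.001  -1.    ] dp [-0.0167  1.6576 -0.0428] turn -0.010862601360634206 f [ 0.7605 -3.2429  0.2432] tq [-0.7667 -0.3689 -0.0742] grip 0.008042051209698059 t 16.45 j [ 0.6566 -0.0331 -0.2516  1.9441 -0.0077  1.2293  0.6543]
rel [-49.7287   0.5481]
1.7 [-0.3114  0.0061]
1.8 [-0.152  -0.0165]
1.9 [ 0.0059 -0.0249]
2.0 [ 0.1617 -0.0196]
2.1 [ 0.3152 -0.0009]
2.2 [0.466  0.0311]
2.3 [0.6135 0.0765]
2.4 [0.7572 0.1354]
2.5 [0.896 0.208]
2.6 [1.0289 0.2945]
2.7 [1.1545 0.3947]
2.8 [1.2713 0.5084]
2.9 [1.3777 0.6353]
3.0 [1.472  0.7746]
3.1 [1.5526 0.9252]
3.2 [1.6179 1.086 ]
```

>>> move_arm(dp=[[0.24, 0, 0], [0.47, 0.03, 0], [0.7, 0.11, 0], [0.9, 0.21, 0], [1.03, 0.29, 0]], turn=[0, 0, 0, 0, 0], jaw=[-1, -1, -1, -1, -1])

```text
time: 16.95
position: [0.4188, -0.1721, 0.1764]
tool_rot: [-1.929, -2.478, 0.001]
ft_force: [-1.2, -2.8, -0.1]
grip_width: 0.007
```

```bash
python3 - <<'E'
from h import *
plan([.466,-.1936,.178],CY); r=rel(); print("rel",r)
for t in np.arange(2.4,3.41,.1): print(round(t,2),((fin(t)-r)/30)[::-1])
E
```

```text
pos [ 0.4188 -0.1721  0.1764] jawyaw 0.2477419729186661 tilt [-0.0012  0.0005 -1.    ] dp [-1.0811  1.3507 -0.0558] turn 0.0027728053992049574 f [-1.1531 -2.7995 -0.103 ] tq [-0.5693  0.0647  0.0197] grip 0.007265688678493003 t 16.95 j [ 0.6283 -0.0589 -0.2852  1.9684 -0.0177  1.2311  0.5972]
rel [-40.5318  32.4256]
2.4 [-0.3054 -0.1711]
2.5 [-0.1666 -0.0985]
2.6 [-0.0337 -0.0121]
2.7 [0.0919 0.0881]
2.8 [0.2087 0.2019]
2.9 [0.3151 0.3287]
3.0 [0.4094 0.468 ]
3.1 [0.4901 0.6187]
3.2 [0.5553 0.7794]
3.3 [0.6037 0.9486]
3.4 [0.634  1.1242]
```

>>> move_arm(dp=[[0.1, 0.09, 0], [0.21, 0.2, 0], [0.31, 0.33, 0], [0.41, 0.47, 0], [0.49, 0.62, 0]], turn=[0, 0, 0, 0, 0], jaw=[-1, -1, -1, -1, -1])

```text
time: 17.45
position: [0.4336, -0.1537, 0.1765]
tool_rot: [-1.93, -2.478, -0.0]
ft_force: [-1.6, -1.5, 0.1]
grip_width: 0.01
```

>>> move_arm(dp=[[0.03, 0.08, 0], [0.05, 0.15, 0], [0.05, 0.15, 0]], turn=[0, 0, 0], jaw=[-1, -1, -1])

```text
time: 17.75
position: [0.4379, -0.1512, 0.1766]
tool_rot: [-1.93, -2.479, -0.001]
ft_force: [-0.6, -0.3, 0.5]
grip_width: 0.005
```

```bash
python3 - <<'E'
from h import *
plan([.466,-.1936,.178],CY); r=rel(); print("rel",r)
for t in np.arange(2.9,3.41,.1): print(round(t,2),((fin(t)-r)/30)[::-1])
E
```

```text
pos [ 0.4379 -0.1512  0.1766] jawyaw 0.24760250510857806 tilt [ 0.0003  0.0007 -1.    ] dp [-1.6016  0.5626 -0.0482] turn 0.001174622020011322 f [-0.6021 -0.3456  0.5297] tq [-0.0456  0.0032  0.0609] grip 0.004905590365448642 t 17.75 j [ 0.6006 -0.0359 -0.3163  1.9465 -0.0126  1.2292  0.5363]
rel [-16.8814  48.0473]
2.9 [-0.2056 -0.4596]
3.0 [-0.1113 -0.3203]
3.1 [-0.0307 -0.1697]
3.2 [ 0.0346 -0.0089]
3.3 [0.083  0.1602]
3.4 [0.1133 0.3359]
```

>>> move_arm(dp=[[0, 0.05, 0], [0, 0.1, 0], [0, 0.1, 0]], turn=[0, 0, 0], jaw=[-1, -1, -1])

```text
time: 18.05
position: [0.4404, -0.1506, 0.1765]
tool_rot: [-1.93, -2.478, -0.0]
ft_force: [-2.5, -0.1, -0.3]
grip_width: 0.005
```

>>> move_arm(dp=[[0, 0.05, 0], [0, 0.1, 0], [0, 0.1, 0]], turn=[0, 0, 0], jaw=[-1, -1, -1])

```text
time: 18.35
position: [0.4409, -0.1506, 0.1764]
tool_rot: [-1.929, -2.474, 0.005]
ft_force: [-8.9, 0.1, 3.8]
grip_width: 0.006
```

>>> move_arm(dp=[[0, 0.05, 0], [0, 0.08, 0], [0, 0.08, 0]], turn=[0, 0, 0], jaw=[-1, -1, -1])

```text
time: 18.65
position: [0.441, -0.1506, 0.1762]
tool_rot: [-1.928, -2.47, 0.01]
ft_force: [-14.9, -0.7, 8.1]
grip_width: 0.009
```

>>> move_arm(dp=[[0, -0.3, 0], [0, -0.7, 0], [0, -0.8, -1], [0, -0.8, -2.5], [0, -0.8, -4]], turn=[0, 0, 0, 0, 0], jaw=[-1, -1, -1, -1, -1])

```text
time: 19.15
position: [0.4219, -0.1555, 0.298]
tool_rot: [1.931, 2.478, 0.001]
ft_force: [1.3, -0.4, -0.0]
grip_width: 0.003
```

>>> move_arm(dp=[[1.5, 0.3, 0], [3, 0.7, 0], [4.5, 1, 0], [6, 1.3, 0], [7, 1.5, 0]], turn=[0, 0, 0, 0, 0], jaw=[-1, -1, -1, -1, -1])

```text
time: 19.65
position: [0.4143, 0.0626, 0.2971]
tool_rot: [1.925, 2.48, 0.003]
ft_force: [0.2, 0.1, 0.1]
grip_width: 0.002
```

```bash
python3 - <<'E'
from h import *
ims={n:ctrl.get_image(n)[:,:,::-1].copy() for n in('top','scene')}
D=[.5484,-.1728,.2475,0]; q=[.5872,-.163,.2475,.145]
L=[((-.085-.04+.04,0,.197),(-.085,0.06,.197))]
for n in ims: cv2.imwrite('pics/raw5'+n+'.png',ims[n])
V=COVER[:2]+COVER[4:5]+COVER[8:]
for n in ims:
  for b in((.5872,-.163),(.5963,-.1609)): print(n,fit({n:ims[n]},V,[*b,.2475,.145],[0,1,2],rng=3))
LEV=[((-.085+a,-.02,.197),(-.085+a,.06,.197)) for a in(-.005,.005)]
for n in ims: print("lever",n,[ (np.round(d["rect"],1).tolist(),round(d["confidence"],2)) for d in ctrl.look_for(n,"lever_end")])
k=5;o=[]
for n,r in(("top",(150,255)),("scene",(160,170))):
    im=cv2.resize(ims[n],None,fx=k,fy=k,interpolation=cv2.INTER_CUBIC)
    draw(im,n,COVER[:2]+COVER[4:5]+COVER[8:9],q,k=k); o.append(im[r[0]*k:(r[0]+100)*k,r[1]*k:(r[1]+80)*k])
cv2.imwrite("pics/g8.png",np.hstack(o))
E
```

```text
top (array([ 0.5942, -0.1647,  0.2456,  0.145 ]), np.float64(0.2431234129293408), 100)
top (array([ 0.5947, -0.1647,  0.2431,  0.145 ]), np.float64(0.24887956489950028), 100)
scene (array([ 0.5862, -0.1649,  0.2367,  0.145 ]), np.float64(0.24649378886324552), 105)
scene (array([ 0.5918, -0.1634,  0.2433,  0.145 ]), np.float64(0.2509390246541664), 106)
lever top [([306.4, 215.8, 32.2, 14.2], 0.52)]
lever scene [([199.2, 180.2, 29.8, 25.0], 0.88), ([299.1, 255.2, 34.5, 35.7], 0.48), ([322.4, 190.7, 59.7, 95.2], 0.3)]
```

View pics/g8.png

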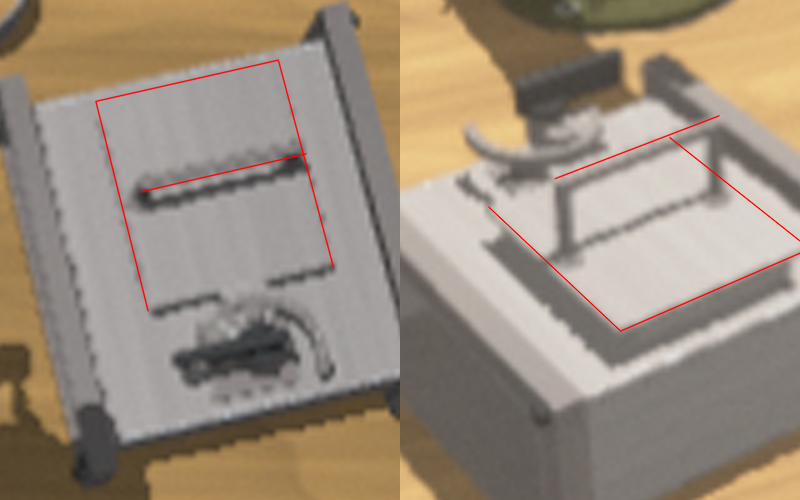

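```bash
python3 - <<'E'
from h import *
ims={n:cv2.imread('pics/raw5'+n+'.png') for n in('top','scene')}; old={n:cv2.imread('pics/raw4'+n+'.png') for n in('top','scene')}
g=ims['scene'].astype(int).mean(2)
# shift of the handle in scene / top between before and after
for n,pts in(("scene",[(-.003,y,z) for y in(-.058,.058) for z in(.01,.06)]),("top",[(-.003,y,.058) for y in(.0,.06)])):
    u=proj(n,xf([.5963,-.1609,.2475,.145],pts)); x0,y0=np.floor(u.min(0)-3).astype(int); x1,y1=np.ceil(u.max(0)+3).astype(int)
    t=old[n][y0:y1,x0:x1]; w=ims[n][y0-8:y1+8,x0-8:x1+8]; m=cv2.matchTemplate(cv2.resize(w,None,fx=4,fy=4,interpolation=2),cv2.resize(t,None,fx=4,fy=4,interpolation=2),cv2.TM_CCOEFF_NORMED)
    _,v,_,l=cv2.minMaxLoc(m); e=proj(n,xf([.5872,-.163,.2475,.145],pts)).mean(0)-u.mean(0)
    print(n,"shift px",np.array(l)/4-8,"score",v,"expected for full draw",e)
# lever direction: scan angle for darkest line of lever top
best=[]
for th in np.arange(2.4,3.6,.02):
    S=np.linspace(-.018,.058,40)[:,None]*np.array([-np.sin(th),-np.cos(th),0])+[-.085,0,.197]
    r=[]
    for n in ims:
        gg=gaussian_filter(ims[n].astype(float).mean(2),.7); uv=proj(n,xf([.5484,-.1728,.2475,0],S)); r.append(map_coordinates(gg,[uv[:,1],uv[:,0]],order=1).mean())
    best.append((th,*r))
b=np.array(best); print("lever th darkest: top",b[b[:,1].argmin()],"scene",b[b[:,2].argmin()])
print(b[::5])
E
```

```text
scene shift px [-2.25 -1.25] score 0.8494759798049927 expected for full draw [-1.6251 -1.4304]
top shift px [1.   2.75] score 0.9373989105224609 expected for full draw [0.6126 2.6325]
lever th darkest: top [ 3.12   65.8355 99.9474] scene [  3.6    109.1919  88.3925]
[[  2.4    100.7788  90.7288]
 [  2.5     97.6204  90.6392]
 [  2.6     94.6944  91.3218]
 [  2.7     89.2406  94.28  ]
 [  2.8     77.0227  98.6697]
 [  2.9     68.3118 102.3013]
 [  3.      67.3378 103.1718]
 [  3.1     65.8815 100.7405]
 [  3.2     70.4661  96.4178]
 [  3.3     85.8544  92.878 ]
 [  3.4     98.0418  90.7161]
 [  3.5    104.988   89.4538]
 [  3.6    109.1919  88.3925]]
```

```bash
python3 -c "
from bench import ctrl
s=ctrl.get_state(); print(s['time'],s['ft_force']); print(ctrl.close_job())"
```

```text
19.85 [-1.26700164  0.11245689 -0.47605576]
the job is handed in; nothing more can be done
None
```

I hung the cover off the hook by its handle and lowered it flat onto the collar. I then released it and pushed the cam lever half a turn clockwise to its stop. The job was handed in at 19.9 s with the arm clear.

**Seating:** the cover came to rest at the expected height (TCP 0.183 m). It met nothing higher up on the way down, so the hem went outside the far rim.

**Locking:** the lever stopped dead at about 15 N, well above the 2–6 N it needs to turn. The top picture puts it at about 3.1 rad, pointing to the duct's +y.

**Draw-in:** between the before and after pictures the handle moved by about the full 9 mm expected:

| Camera | Measured shift (px) | Expected (px) |
|---|---|---|
| top | (1.0, 2.75) | (0.6, 2.6) |
| scene | (-2.25, -1.25) | (-1.6, -1.4) |

**Checks that disagreed:**
- The direct edge fits of the closed cover varied by up to 8 mm along x, because shadows and low contrast mislead them. I relied on the shift between pictures and the overlay instead.
- The lever-angle search in the scene view gave no usable answer.
- I could not see the hem under the rim directly. It is inferred from the draw-in.
- I made no final measurement of the mug, sleeve or iron. No contact with them was seen or felt.

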